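# Hang the two-bar setting gauge back in its own bay

### The arm

A 7-joint arm with a two-finger parallel gripper is mounted at the origin on the work surface; the furniture and walls round the work are solid. World frame = base frame: x ahead of the robot, y to its left, z up, the work surface at z = 0. Lengths are in m, angles in degrees, forces in N, time in s.
With the tool pointing down it reaches from about 0.35 to 0.9 m from the base axis. Payload 7.2 kg.
Tool frame: the origin (TCP) lies where the fingers leave the gripper's body, on its centre line; the fingertips stand 80 mm ahead of it and the grasp point (between the pads) lies 61 mm ahead of it (ctrl.hold_point_z is the distance from the TCP to the grasp point, in m); x points along the fingers, z is the direction in which the jaws open and shut, and the axes are right-handed (so a half turn about x gives the same grasp; the last joint's range is limited). The gripper opens to 88 mm and grips with 3 to 60 N. Pads are 20 mm wide; open, the fingers measure 115 mm over their backs; the gripper's body (75 mm by 178 mm) begins 61 mm behind the grasp point.
Start: joints at [67.368, 23.554, -0.728, 91.456, 0.321, 64.991, -4.71], TCP at [0.201, -0.592, 0.303] pointing down, gripper open.
Joint ranges: [-169.25, 169.25], [-16.82, 113.86], [-84.01, 82.57], [7.8, 145.47], [-59.2, 239.2], [7.22, 106.19], [-163.78, 163.78]. Speed limits (degrees/s): [136.94, 136.94, 172.46, 172.46, 180, 180, 180].

### API

Orientations are given as a 3x3 rotation matrix whose columns are the frame's x, y, z axes.
In Python, from rig import ctrl gives the robot as it stands.
- The arm moves only by the tool arm_command, never from a script. Its argument "deltas" is a list of rows, each a list of 2 entries, a list of its own where there are three numbers: the shift along the tool's x, y, z scaled (see below), then the turn, a rotation vector about the tool's x, y, z scaled (see below). In form: [[[tx, ty, tz], [wx, wy, wz]], ...]. A call has 1 to 12 rows; each row is the pose to reach, as a shift and turn from the pose measured when the call began, along the tool's axes at that moment; what a row does not reach only later rows make up. The controller multiplies each number of a shift by 0.12 m and each number of a turn by 120 degrees. A row lasts 1/8 s, in which the tool goes at most 62.5 mm and 10.7 degrees, less where a joint would pass 70% of its speed; a pose out of reach is approached as far as the arm can. A call with a number of a shift or a turn outside -1 to 1 is refused whole. A call with a gripper value outside its range is refused whole. "grip" is the opening, from 0 (shut) to 1 (fully open), set as the call begins (left out, the last holds). The fingers move at their own pace and stop on an object; the grip force is fixed at half the most. Time passes only in rows, so rows that repeat a pose let the fingers close. It gives the time, the measured TCP pose, the force and the opening at its end, in the units of the state.
- ctrl.get_state(): the state, without advancing time (a new reading comes with each control period).
- ctrl.get_image(name): name is "scene" or "top" or "wrist"; returns a dict with "frame" (480x640x3 uint8, blue, green, red), "intrinsics" (3x3 intrinsics, pixels), "k1" (the pictures are not rectified: a ray, as slopes to the right and down, at radius r is drawn at 1 + k1 r^2 times it, then the intrinsics apply), "eye" and "orientation" of the camera in the world; the wrist camera has in their place "tool_from_camera" (4x4, takes a point from camera to tool coordinates, whose origin is the TCP and whose axes are the tool frame's). Camera axes: x right, y up, looking along -z (the intrinsics and any distortion apply to the point x, -y, -z); pixel columns grow to the right and rows downward; lengths in m; the calibration is good to about 2 mm. A picture is of the moment at which its call begins: read the wrist's pose just before it. There is no depth.
- ctrl.sign_off(): hands the job in, once; it reports no verdict.
The state is a dict: "t": time; "joints": joint angles; "dq": joint speeds; "joint_efforts": joint torques, N m; "ee_pos": TCP position; "tcp_rot": TCP orientation; "ft_force": force on the tool from outside, world axes, zero at the start; "wrist_torque": the same for the moment, N m; "opening": opening from 0.0 (shut) to 1.0 (fully open).
Only numpy, scipy, OpenCV 4.12 (cv2) and the standard library are available. Lean on these libraries where they do the work, as an engineer would, in place of code of your own. Each camera call takes 0.05 s, during which the arm holds its last target.

### The job

The bridge gauge marked with two bars is finished with: hang it back astride the rail of the gauge rack, in its own bay, the one whose white label shows two bars. It should end sitting flat and square on the rail between the dividers, set down and let go rather than dropped; leave the other two gauges where they are.

Things in the scene. Friction and masses are not known exactly. Their poses are not given: they have to be found in the camera images.
- gauge_2: two-bar bridge gauge, loose, 0.17-0.35 kg: bright metal upside-down U standing on its feet. 52 (x) x 40 (y) mm; legs 70 mm long, 6 mm thick, 40 mm gap between them along x; bridge 10 mm thick, its top 80 mm above the feet; on it a handle rib 14 mm thick (x), 40 mm long (y), top at 113 mm. Two black bars on each leg's outside and beside the rib. Origin midway between the feet, z up; front = back
- gauge_2_seat (a point): the centre of the underside of gauge_2's bridge, 70 mm above the feet; rests on the rail when hung
- gauge_1: the one-bar bridge gauge, same shape and size as gauge_2 but marked with one bar; still in use, stands loose on the table; same origin and axes
- gauge_3: the three-bar bridge gauge, same shape and size but marked with three bars; already hangs in its own bay, loose on the rail; same origin and axes
- rack: fixed grey rack: flat steel rail along its y, 24 mm wide, 14 mm thick, top 105 mm above the table; 2 dividers (4 mm thick, 30 mm deep) and 2 end cheeks, tops at 125 mm, make 3 bays 62 mm clear, 66 mm pitch. Base 150 x 222 mm, 105 mm of it in front. White leaning labels 75 mm in front of the rail, up to 45 mm high. Origin on the table under the rail's middle; x away from the labels
- bay_1: the bay whose label shows one black bar; origin: the centre of the bay on the top face of the rail; axes as the rack's. Which bay comes where along the rail varies
- bay_2: the bay whose label shows two black bars; origin and axes as for bay_1
- bay_3: the bay whose label shows three black bars; origin and axes as for bay_1; gauge_3 hangs here

How it is judged (in metres and radians):
At the end, for the whole second after the job is handed in: the two-bar gauge sits on the rail in the two-bar bay: its seat site within 12 mm across the rail, 16 mm along it and 5 mm in height of the bay's origin, upright within 0.12 rad, square within 0.4 rad, at rest; the other two gauges within 20 mm of where they started (x of gauge_2_seat in the frame of bay_2 between -0.012 and 0.012 m and y of gauge_2_seat in the frame of bay_2 between -0.016 and 0.016 m and z of gauge_2_seat in the frame of bay_2 between -0.005 and 0.005 m and angle between gauge_2's own z axis and vertical below 0.12 rad and angle between the x axis of gauge_2 and the x axis of bay_2, either way round below 0.4 rad and linear speed of gauge_2 below 0.02 m/s and distance of each of gauge_1, gauge_3 from where it was at the start of the episode below 0.02 m); the robot touches nothing.
It fails at once if the one-bar gauge is moved more than 20 mm (distance of gauge_1 from where it was at the start of the episode above 0.02 m).
It fails at once if the three-bar gauge is moved more than 20 mm (distance of gauge_3 from where it was at the start of the episode above 0.02 m).
It fails at once if the two-bar gauge is dropped: it falls free of the fingers faster than 0.6 m/s (about 20 mm) (linear speed of gauge_2 above 0.6 m/s and contact force between the fingers and gauge_2 below 0.1 N).
It also fails if it takes over 38 s, if anything falls off the work surface, if the arm or the gripper's body presses on something with over 40 N, if the wrist force passes 120 N, or if a joint passes its speed limit or range.

## Working session

There is one attempt and no reset: what is moved stays moved. The work goes in short steps, Python scripts to look and compute and a tool call to move; the robot and the scene stay as the last step left them, time stands still between calls to the robot, and variables do not carry over. Pictures are saved under pics/ and viewed, and the job is handed in when it is done.

Besides the shell and the picture viewer there is one more tool, called after "Call:" as a command line: name --argument value ..., lists and objects as JSON in quotes. arm_command: Moves the arm, as the interface text tells. Shifts and turns lie within -1 to 1; 1 stands for 0.12 m of shift or 120 degrees of turn. Its arguments: {"type":"object","properties":{"deltas":{"type":"array","items":{"type":"array"}},"grip":{"type":"number"}},"required":["deltas"]}

```bash
mkdir -p pics; ls; cat > h.py <<'E'
import numpy as np,cv2,json
from rig import ctrl
def snap(n,fn):
    s=ctrl.get_state(); im=ctrl.get_image(n); cv2.imwrite(fn,im["frame"])
    d={k:np.array(v).tolist() for k,v in im.items() if k!="frame"}
    d["ee"]=np.array(s["ee_pos"]).tolist(); d["R"]=np.array(s["tcp_rot"]).tolist()
    json.dump(d,open(fn+".json","w")); return im
def cam(fn):
    d=json.load(open(fn+".json"))
    if "tool_from_camera" in d:
        T=np.array(d["tool_from_camera"]);R=np.array(d["R"]);e=np.array(d["ee"])
        return np.array(d["intrinsics"]),d["k1"],R@T[:3,3]+e,R@T[:3,:3]
    O=np.array(d["orientation"])
    return np.array(d["intrinsics"]),d["k1"],np.array(d["eye"]),O
def pt(fn,u,v,z):
    K,k1,e,R=cam(fn)
    q=cv2.undistortPoints(np.array([[[u,v]]],float),K,np.array([k1,0,0,0,0.]))[0,0]
    r=R@np.array([q[0],-q[1],-1]); return e+r*(z-e[2])/r[2]
def proj(fn,P):
    K,k1,e,R=cam(fn); c=(np.atleast_2d(P)-e)@R
    x=c[:,0]/-c[:,2];y=-c[:,1]/-c[:,2];f=1+k1*(x*x+y*y)
    return np.c_[K[0,0]*x*f+K[0,2],K[1,1]*y*f+K[1,2]]
E
python3 - <<'E'
from h import *
for n in("scene","top","wrist"): 
    im=snap(n,f"pics/{n}0.png"); print(n,{k:np.round(v,3).tolist() for k,v in im.items() if k!="frame"})
s=ctrl.get_state();print(s["t"],s["ee_pos"],np.round(s["tcp_rot"],3),s["opening"],ctrl.hold_point_z)
E
```

```text
pics
scene {'intrinsics': [[498.844, 0.0, 326.57], [0.0, 498.844, 236.924], [0.0, 0.0, 1.0]], 'k1': -0.008, 'eye': [-0.426, 0.574, 0.583], 'orientation': [[-0.489, 0.368, -0.791], [-0.872, -0.19, 0.451], [0.016, 0.91, 0.413]]}
top {'intrinsics': [[500.275, 0.0, 313.323], [0.0, 500.275, 241.515], [0.0, 0.0, 1.0]], 'k1': -0.085, 'eye': [0.353, 0.045, 0.985], 'orientation': [[-0.018, 0.985, -0.172], [-1.0, -0.014, 0.024], [0.021, 0.173, 0.985]]}
wrist {'intrinsics': [[374.556, 0.0, 329.455], [0.0, 374.556, 243.205], [0.0, 0.0, 1.0]], 'k1': -0.039, 'tool_from_camera': [[0.002, 0.28, -0.96, -0.083], [-0.0, 0.96, 0.28, 0.077], [1.0, -0.0, 0.002, -0.001], [0.0, 0.0, 0.0, 1.0]]}
0.15 [ 0.200511   -0.59166818  0.3020208 ] [[-0.     0.947  0.321]
 [ 0.001  0.321 -0.947]
 [-1.    -0.    -0.001]] 0.9958151397187023 0.0613
```

View pics/scene0.png

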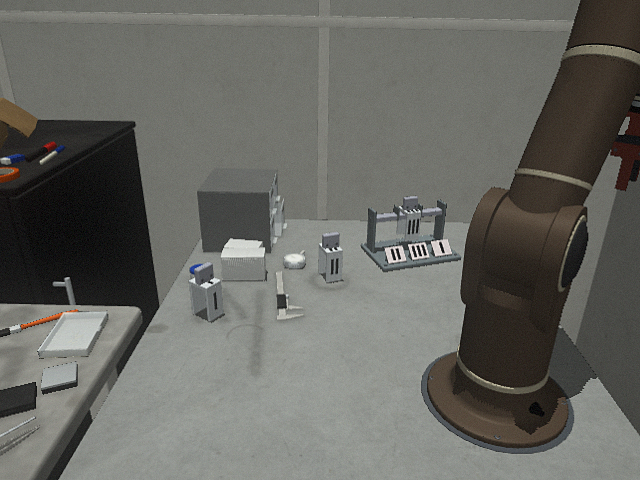

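View pics/top0.png

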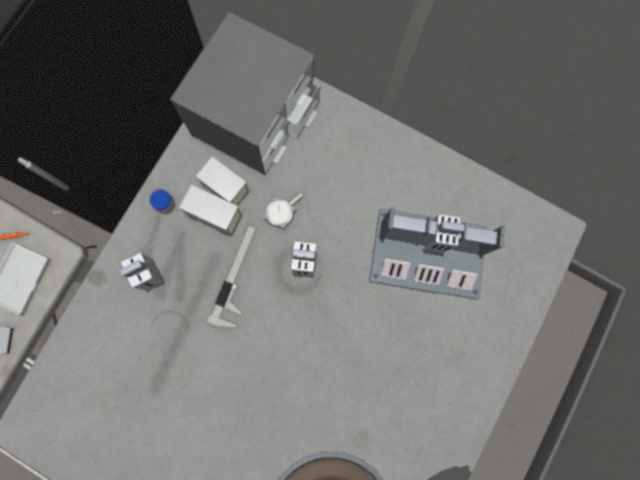

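View pics/wrist0.png

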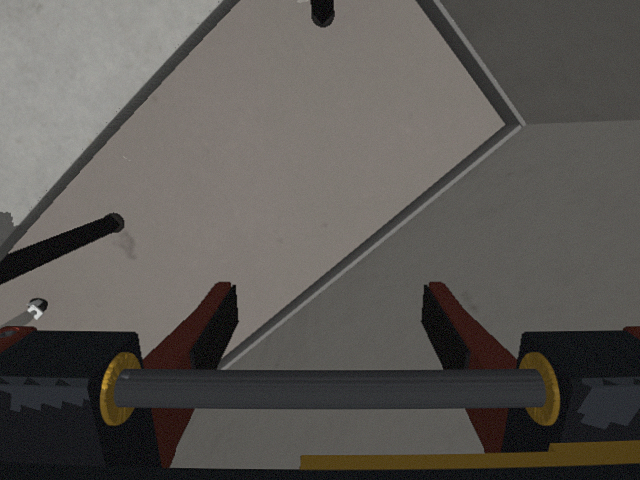

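```bash
python3 - <<'E'
from h import *
t=cv2.imread("pics/top0.png");s=cv2.imread("pics/scene0.png")
f=lambda im,x,y,w,h,k:cv2.resize(im[y:y+h,x:x+w],None,fx=k,fy=k,interpolation=cv2.INTER_CUBIC)
cv2.imwrite("pics/c1.png",f(t,365,200,150,105,5))
cv2.imwrite("pics/c2.png",np.hstack([f(t,270,225,70,70,5),f(t,105,240,70,70,5)]))
cv2.imwrite("pics/c3.png",np.hstack([f(s,300,220,65,70,6),f(s,180,255,65,70,6)]))
cv2.imwrite("pics/c4.png",f(s,350,185,120,90,6))
E
```

```text
(no output)
```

View pics/c1.png

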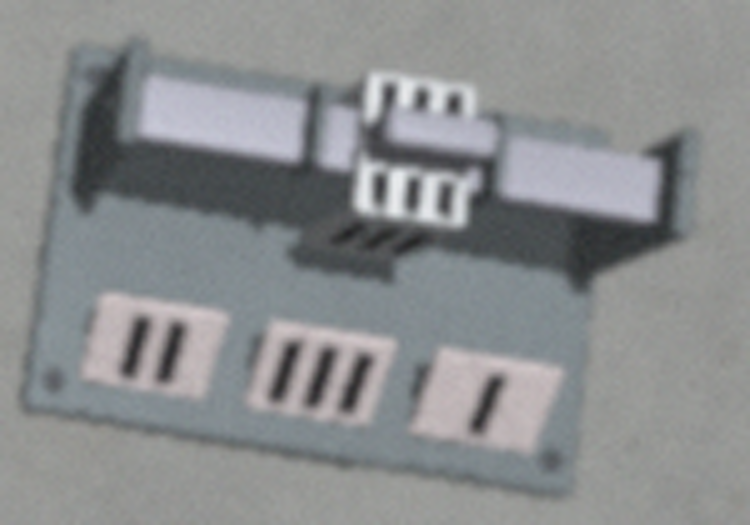

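View pics/c2.png

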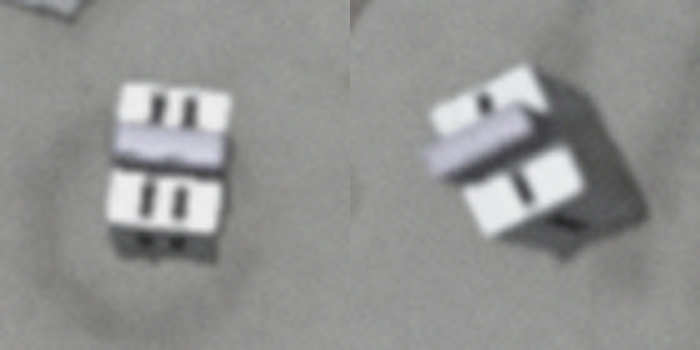

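View pics/c3.png

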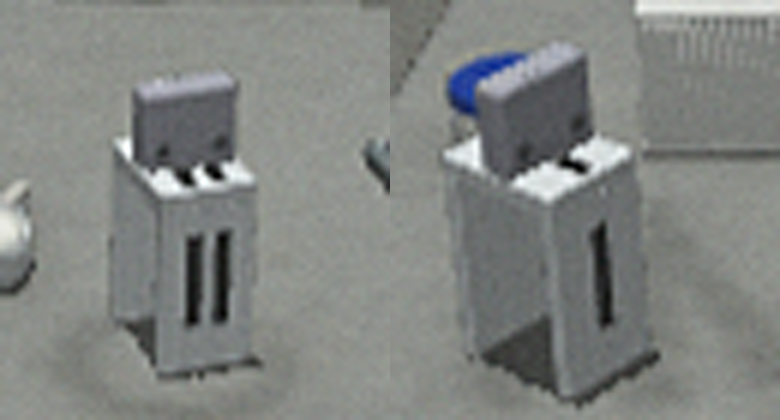

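View pics/c4.png

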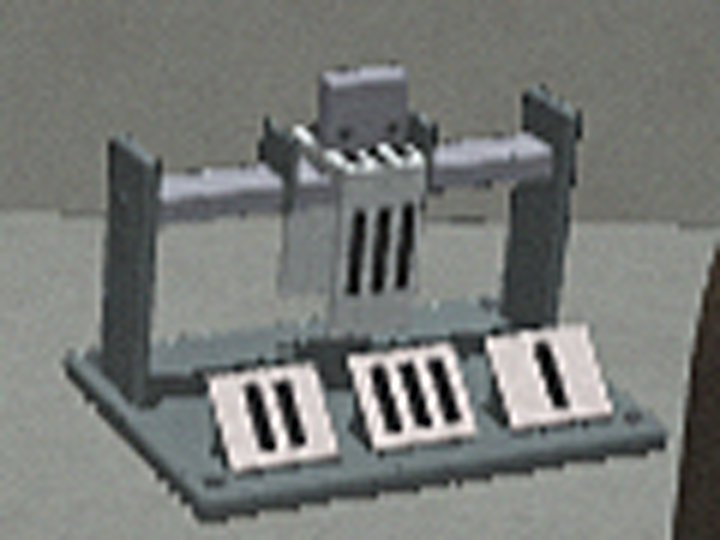

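```bash
cat > fit.py <<'E'
from h import *
from scipy.optimize import least_squares
def fit(obs,x0):
    # obs: (file, px, local mm)
    def res(p):
        c,s=np.cos(p[2]),np.sin(p[2]);R=np.array([[c,-s,0],[s,c,0],[0,0,1]])
        return np.concatenate([(proj(f,R@(np.array(l)/1000)+[p[0],p[1],0])[0]-q) for f,q,l in obs])
    r=least_squares(res,x0,loss="soft_l1"); print(np.round(r.x[:2],4),np.degrees(r.x[2]).round(2)); 
    print(res(r.x).reshape(-1,2).round(1).tolist()); return r.x
def c(x0,y0,k): return lambda u,v:np.array([x0+(u+.5)/k-.5,y0+(v+.5)/k-.5])
E
python3 - <<'E'
from fit import *
T="pics/top0.png";S="pics/scene0.png"
a=c(270,225,5);b=c(300,220,6)
o=[(T,a(118,82),(26,20,80)),(T,a(232,93),(26,-20,80)),(T,a(222,234),(-26,-20,80)),(T,a(106,222),(-26,20,80)),
(T,a(116,124),(7,20,113)),(T,a(228,133),(7,-20,113)),
(S,b(158,192),(-26,20,80)),(S,b(256,183),(-26,-20,80)),(S,b(115,145),(26,20,80)),(S,b(160,372),(-26,20,0)),(S,b(248,362),(-26,-20,0)),(S,b(110,318),(26,20,0))]
fit(o[:6],[.5,.05,0]);fit(o[6:],[.5,.05,0]);fit(o,[.5,.05,0])
a=c(365,200,5);b=c(350,185,6)
o=[(T,a(143,75),(12,97,125)),(T,a(136,137),(-12,97,125)),(T,a(308,100),(12,35,105)),(T,a(303,160),(-12,35,105)),
(T,a(503,120),(12,-35,125)),(T,a(497,197),(-12,-35,125)),(T,a(660,153),(12,-97,105)),(T,a(655,220),(-12,-97,105)),
(S,b(160,198),(-12,97,105)),(S,b(550,152),(-12,-97,105)),(S,b(282,188),(-12,35,105)),(T,a(22,410),(-105,111,5)),(T,a(570,495),(-105,-111,5)),]
fit(o[:8],[.55,-.2,0]);fit(o[8:11],[.55,-.2,0]);fit(o[11:],[.55,-.2,0]);fit(o[:11],[.55,-.2,0])
E
```

```text
[0.4836 0.0417] -5.86
[[0.7, 0.4], [-0.4, 0.1], [-0.7, 0.0], [0.5, 0.5], [-0.2, -0.6], [0.0, -0.5]]
[0.4872 0.0422] -8.81
[[0.2, 0.4], [0.0, -0.5], [-0.3, -0.9], [-0.7, 0.9], [0.4, -0.1], [0.2, -0.1]]
[0.4843 0.0424] -7.3
[[0.7, -0.2], [-0.4, 0.1], [-1.5, -0.1], [-0.2, -0.2], [-0.5, -1.3], [-0.3, -0.6], [1.1, 1.0], [0.8, -0.1], [0.0, -0.3], [0.2, 1.6], [1.1, 0.3], [0.6, 0.6]]
[ 0.5248 -0.2128] -8.54
[[0.3, -0.9], [0.3, -0.2], [-0.9, 1.2], [-1.1, 2.1], [1.3, 0.1], [1.5, -2.2], [-0.6, 0.3], [-0.4, -0.3]]
[ 0.5289 -0.2127] -8.93
[[-0.8, 0.7], [0.1, -0.3], [0.6, -0.5]]
[ 0.5268 -0.2136] -9.87
[[-0.2, -0.0], [0.3, 0.0]]
[ 0.5252 -0.2125] -8.65
[[0.2, -1.2], [0.2, -0.5], [-1.1, 0.9], [-1.3, 1.8], [1.1, -0.1], [1.3, -2.4], [-0.7, 0.2], [-0.6, -0.4], [0.1, 1.3], [0.9, 0.1], [1.5, 0.0]]
```

Call:
arm_command --deltas '[[[0, 0.3, -0.33], [-0.07, 0, 0]], [[0, 0.6, -0.66], [-0.14, 0, 0]], [[0, 0.9, -1.0], [-0.2, 0, 0]], [[0, 0.9, -1.0], [-0.2, 0, 0]]]' --grip 1

```text
t: 0.65
ee_pos: [0.2663, -0.4399, 0.3024]
tcp_rot: [[0.0, 0.73, 0.684], [0.002, 0.684, -0.73], [-1.0, 0.002, -0.001]]
ft_force: [-0.7, -0.5, 0.1]
opening: 0.997
```

```bash
cat > go.py <<'E'
import sys
from h import *
from scipy.spatial.transform import Rotation as Ro
# usage: go.py x y z yaw(of tool z axis, deg)
x,y,z,w=map(float,sys.argv[1:5])
s=ctrl.get_state();R=np.array(s["tcp_rot"]);e=np.array(s["ee_pos"])
a=np.radians(w);Z=np.array([np.cos(a),np.sin(a),0]);X=np.array([0,0,-1.]);Rt=np.c_[X,np.cross(Z,X),Z]
d=R.T@(np.array([x,y,z])-e)/.12
print("t",s["t"],"ee",e.round(4),"yaw",np.degrees(np.arctan2(R[1,2],R[0,2])).round(2),"F",np.round(s["ft_force"],1),"open",round(s["opening"],3),"j",np.round(s["joints"],0))
print("shift",d.round(3),"turn",(np.degrees(Ro.from_matrix(R.T@Rt).as_rotvec())/120).round(3))
E
python3 go.py 0.484 0.042 0.28 -7.2
```

```text
t 0.65 ee [ 0.2663 -0.4399  0.3024] yaw -46.88 F [-0.7 -0.5  0.1] open 0.997 j [ 61.  13.  -9. 106.   2.  61.   4.]
shift [ 0.195  4.069 -1.691] turn [-0.331 -0.    -0.001]
```

Call:
arm_command --deltas '[[[0, 0.33, -0.14], [-0.03, 0, 0]], [[0, 0.67, -0.28], [-0.06, 0, 0]], [[0, 1.0, -0.42], [-0.08, 0, 0]]]'

```text
t: 1.02
ee_pos: [0.3196, -0.3207, 0.3026]
tcp_rot: [[0.0, 0.606, 0.795], [0.002, 0.795, -0.606], [-1.0, 0.002, -0.001]]
ft_force: [0.7, -0.6, 0.1]
opening: 0.999
```

```bash
python3 go.py 0.484 0.042 0.28 -7.2
```

```text
t 1.025 ee [ 0.3196 -0.3207  0.3026] yaw -37.31 F [ 0.7 -0.6  0.1] open 0.999 j [ 53.   8. -16. 113.   2.  59.  -1.]
shift [ 0.195  3.234 -0.743] turn [-0.251 -0.    -0.001]
```

Call:
arm_command --deltas '[[[0, 0.33, -0.08], [-0.03, 0, 0]], [[0, 0.67, -0.15], [-0.05, 0, 0]], [[0, 1.0, -0.23], [-0.08, 0, 0]]]'

```text
t: 1.4
ee_pos: [0.3709, -0.2083, 0.303]
tcp_rot: [[0.001, 0.465, 0.885], [0.002, 0.885, -0.465], [-1.0, 0.002, -0.0]]
ft_force: [0.7, -0.4, -0.8]
opening: 0.998
```

```bash
python3 go.py 0.484 0.042 0.28 -7.2
```

```text
t 1.4 ee [ 0.3709 -0.2083  0.303 ] yaw -27.73 F [ 0.7 -0.4 -0.8] open 0.998 j [ 45.   5. -23. 116.   2.  59.  -7.]
shift [ 0.196  2.284 -0.136] turn [-0.171  0.    -0.001]
```

Call:
arm_command --deltas '[[[0, 0.33, -0.02], [-0.03, 0, 0]], [[0, 0.67, -0.04], [-0.06, 0, 0]], [[0, 1.0, -0.06], [-0.09, 0, 0]]]'

```text
t: 1.78
ee_pos: [0.4211, -0.0984, 0.3033]
tcp_rot: [[0.001, 0.291, 0.957], [0.002, 0.957, -0.291], [-1.0, 0.002, 0.001]]
ft_force: [0.4, -0.1, -0.6]
opening: 0.997
```

```bash
python3 go.py 0.484 0.042 0.28 -7.2
```

```text
t 1.775 ee [ 0.4211 -0.0984  0.3033] yaw -16.94 F [ 0.4 -0.1 -0.6] open 0.997 j [ 35.   7. -31. 115.   4.  59. -14.]
shift [0.196 1.272 0.16 ] turn [-0.081  0.    -0.001]
```

Call:
arm_command --deltas '[[[0, 0.33, 0.04], [-0.03, 0, 0]], [[0, 0.67, 0.09], [-0.06, 0, 0]], [[0, 0.9, 0.16], [-0.08, 0, 0]], [[0, 0.9, 0.16], [-0.08, 0, 0]]]'

```text
t: 2.28
ee_pos: [0.472, 0.0004, 0.3033]
tcp_rot: [[0.001, 0.126, 0.992], [0.003, 0.992, -0.126], [-1.0, 0.003, 0.001]]
ft_force: [-1.1, -0.4, -0.4]
opening: 1.001
```

```bash
python3 go.py 0.484 0.042 0.28 -7.2; python3 -c "
from h import *
snap('wrist','pics/w1.png')"
```

```text
t 2.275 ee [4.720e-01 4.000e-04 3.033e-01] yaw -7.25 F [-1.1 -0.4 -0.4] open 1.001 j [ 26.  12. -36. 110.   8.  61. -21.]
shift [0.196 0.356 0.056] turn [-0.     0.    -0.001]
```

View pics/w1.png

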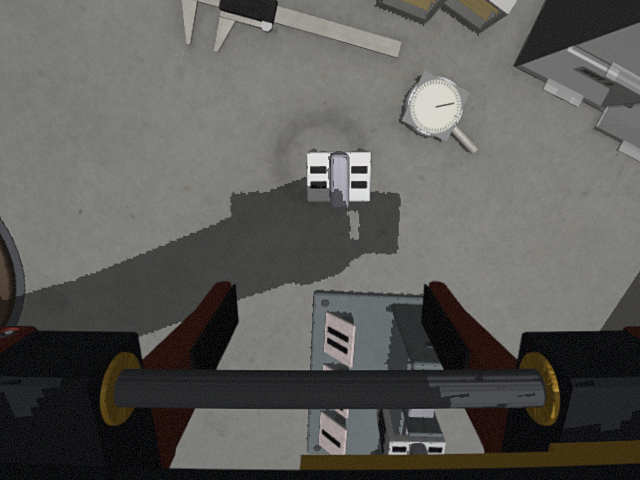

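```bash
python3 - <<'E'
from h import *
t=cv2.imread("pics/w1.png")
cv2.imwrite("pics/w1c.png",cv2.resize(t[130:220,290:390],None,fx=7,fy=6.6667*1.05,interpolation=cv2.INTER_CUBIC)[:600])
from fit import *
W="pics/w1.png"
A=lambda *q:np.array(q,float)
fit([(W,A(306.5,151.5),(-26,20,80)),(W,A(371,151.5),(26,20,80)),(W,A(370.5,202),(26,-20,80)),(W,A(307,202),(-26,-20,80))],[.48,.04,-.1])
E
```

```text
[0.4846 0.0439] -7.12
[[-0.3, 0.5], [0.5, 0.3], [-0.3, -0.5], [0.1, -0.3]]
```

View pics/w1c.png

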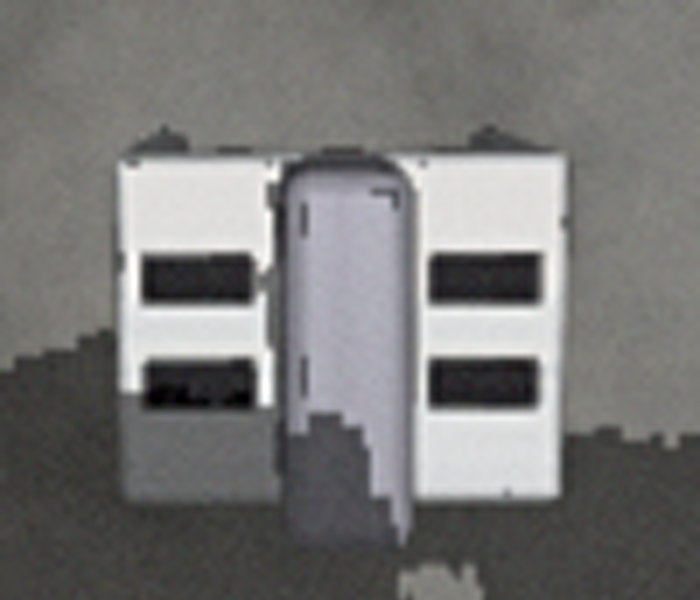

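```bash
python3 go.py 0.4845 0.0432 0.165 -7.2
```

```text
t 2.325 ee [ 0.4713 -0.001   0.3032] yaw -7.37 F [-0.1 -0.6 -0.1] open 1.004 j [ 26.  12. -36. 110.   8.  61. -21.]
shift [1.152 0.377 0.062] turn [-0.001  0.    -0.001]
```

Call:
arm_command --deltas '[[[0.1, 0.2, 0.06], [0, 0, 0]], [[0.3, 0.377, 0.062], [0, 0, 0]], [[0.55, 0.377, 0.062], [0, 0, 0]], [[0.8, 0.377, 0.062], [0, 0, 0]], [[0.8, 0.377, 0.062], [0, 0, 0]]]'

```text
t: 2.95
ee_pos: [0.4832, 0.0413, 0.2056]
tcp_rot: [[-0.004, 0.131, 0.991], [0.001, 0.991, -0.131], [-1.0, 0.001, -0.004]]
ft_force: [0.3, 0.4, 1.0]
opening: 0.999
```

```bash
python3 go.py 0.4845 0.0435 0.165 -7.2
```

```text
t 2.95 ee [0.4832 0.0413 0.2056] yaw -7.51 F [0.3 0.4 1. ] open 0.999 j [ 18.  21. -35. 115.  15.  49. -33.]
shift [0.338 0.019 0.01 ] turn [-0.003 -0.002 -0.   ]
```

Call:
arm_command --deltas '[[[0.15, 0.02, 0.01], [-0.003, -0.002, 0]], [[0.3, 0.02, 0.01], [-0.003, -0.002, 0]], [[0.34, 0.02, 0.01], [-0.003, -0.002, 0]], [[0.34, 0.02, 0.01], [-0.003, -0.002, 0]]]'

```text
t: 3.45
ee_pos: [0.485, 0.0431, 0.1655]
tcp_rot: [[0.001, 0.125, 0.992], [0.001, 0.992, -0.125], [-1.0, 0.001, 0.001]]
ft_force: [-0.2, 0.6, 0.7]
opening: 0.996
```

```bash
python3 go.py 0.4845 0.0435 0.165 -7.2
```

```text
t 3.45 ee [0.485  0.0431 0.1655] yaw -7.21 F [-0.2  0.6  0.7] open 0.996 j [ 16.  24. -34. 117.  19.  45. -35.]
shift [ 0.005  0.003 -0.004] turn [-0.  0. -0.]
```

Close.

Call:
arm_command --deltas '[[[0, 0, 0], [0, 0, 0]], [[0, 0, 0], [0, 0, 0]], [[0, 0, 0], [0, 0, 0]], [[0, 0, 0], [0, 0, 0]], [[0, 0, 0], [0, 0, 0]], [[0, 0, 0], [0, 0, 0]], [[0, 0, 0], [0, 0, 0]], [[0, 0, 0], [0, 0, 0]]]' --grip 0

```text
t: 4.45
ee_pos: [0.4849, 0.0431, 0.1655]
tcp_rot: [[0.001, 0.125, 0.992], [0.0, 0.992, -0.125], [-1.0, 0.001, 0.001]]
ft_force: [0.6, -0.2, -0.3]
opening: 0.155
```

```bash
python3 go.py 0.4845 0.0435 0.29 -7.2;  python3 -c "
from h import *
snap('wrist','pics/w2.png')"
```

```text
t 4.45 ee [0.4849 0.0431 0.1655] yaw -7.2 F [ 0.6 -0.2 -0.3] open 0.155 j [ 16.  24. -34. 117.  19.  45. -36.]
shift [-1.037  0.003 -0.003] turn [-0.  0. -0.]
```

View pics/w2.png

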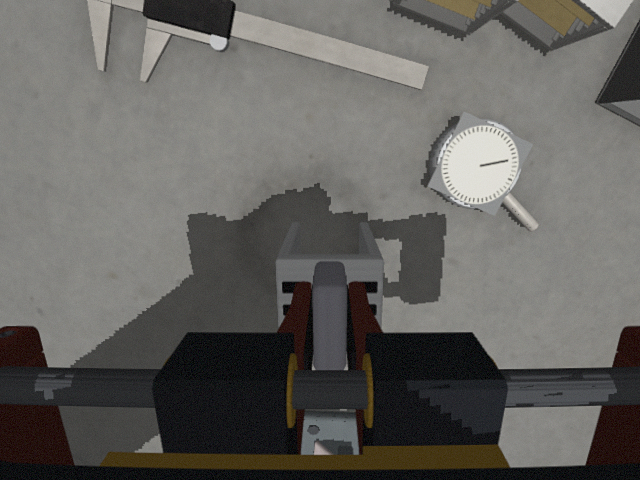

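Call:
arm_command --deltas '[[[-0.1, 0, 0], [0, 0, 0]], [[-0.3, 0, 0], [0, 0, 0]], [[-0.55, 0, 0], [0, 0, 0]], [[-0.8, 0, 0], [0, 0, 0]], [[-1, 0, 0], [0, 0, 0]], [[-1, 0, 0], [0, 0, 0]]]'

```text
t: 5.25
ee_pos: [0.4856, 0.0433, 0.2875]
tcp_rot: [[0.005, 0.126, 0.992], [0.0, 0.992, -0.126], [-1.0, 0.001, 0.004]]
ft_force: [-0.1, -0.4, -2.3]
opening: 0.154
```

```bash
python3 go.py 0.536 -0.148 0.325 -9;  python3 -c "
from h import *
snap('wrist','pics/w3.png')"
```

```text
t 5.25 ee [0.4856 0.0433 0.2875] yaw -7.21 F [-0.1 -0.4 -2.3] open 0.154 j [ 21.  15. -37. 109.  10.  59. -28.]
shift [-0.311 -1.529  0.619] turn [ 0.015  0.002 -0.   ]
```

View pics/w3.png

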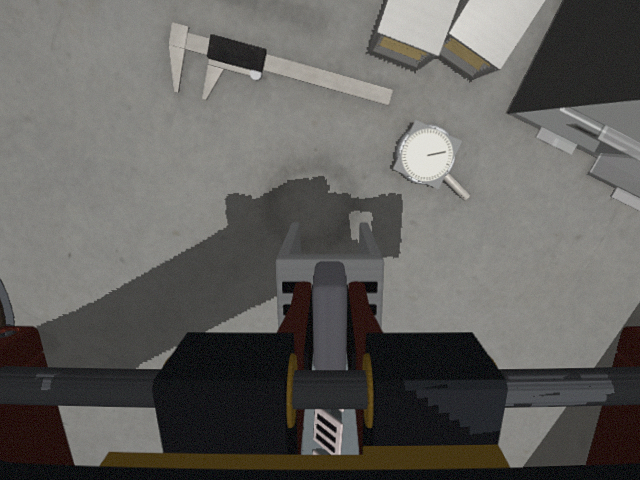

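```bash
python3 - <<'E'
from h import *
t=cv2.imread("pics/w1.png")
cv2.imwrite("pics/w1d.png",cv2.resize(t[280:460,300:480],None,fx=3.3333,fy=3.3333,interpolation=cv2.INTER_CUBIC))
E
```

```text
(no output)
```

View pics/w1d.png

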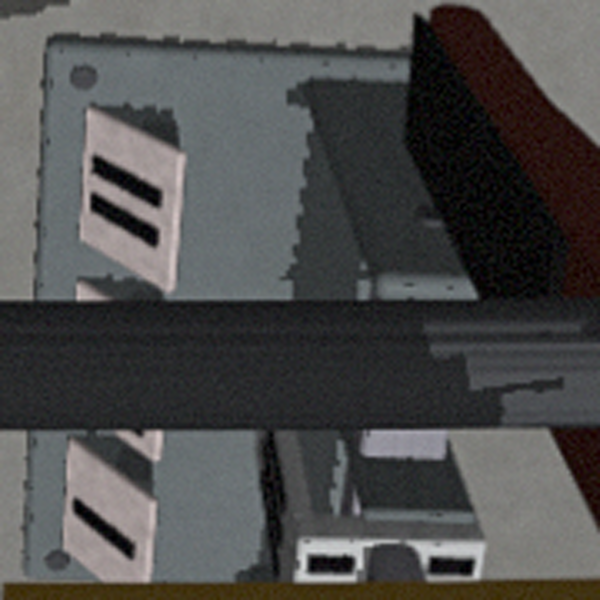

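Call:
arm_command --deltas '[[[-0.2, -0.1, 0.03], [0, 0, 0]], [[-0.31, -0.35, 0.14], [0.005, 0, 0]], [[-0.31, -0.6, 0.24], [0.01, 0, 0]], [[-0.31, -0.85, 0.34], [0.015, 0.002, 0]], [[-0.31, -1.0, 0.4], [0.015, 0.002, 0]], [[-0.31, -1.0, 0.4], [0.015, 0.002, 0]]]'

```text
t: 6.05
ee_pos: [0.5172, -0.083, 0.3222]
tcp_rot: [[-0.004, 0.159, 0.987], [0.001, 0.987, -0.159], [-1.0, 0.001, -0.004]]
ft_force: [0.6, 0.8, -1.9]
opening: 0.157
```

```bash
python3 - <<'E'
from h import *
def ov(fn,out,p,x0,y0,w,h,k):
    t=cv2.imread(fn);t=cv2.resize(t[y0:y0+h,x0:x0+w],None,fx=k,fy=k,interpolation=cv2.INTER_CUBIC)
    a=np.radians(p[2]);c,s=np.cos(a),np.sin(a)
    def L(A,B,col):
        P=[(proj(fn,[p[0]+c*q[0]/1e3-s*q[1]/1e3,p[1]+s*q[0]/1e3+c*q[1]/1e3,q[2]/1e3])[0]-[x0,y0]+.5)*k-.5 for q in(A,B)]
        cv2.line(t,tuple(map(int,P[0].round())),tuple(map(int,P[1].round())),col,1,cv2.LINE_AA)
    for x in(-12,12):L((x,-97,105),(x,97,105),(0,0,255))
    for y in(-97,-35,-31,31,35,97): 
        L((-12,y,105),(12,y,105),(0,0,255))
    for y in(-101,-97,-35,-31,31,35,97,101):L((-15,y,125),(15,y,125),(0,255,0))
    for A,B in(((-105,111),(-105,-111)),((-105,111),(45,111)),((-105,-111),(45,-111)),((45,111),(45,-111))):L(A+(6,),B+(6,),(255,255,0))
    cv2.imwrite(out,t)
p=(.5252,-.2125,-8.65)
ov("pics/w1.png","pics/o1.png",p,300,280,180,180,3.333)
ov("pics/top0.png","pics/o2.png",p,365,200,150,105,5)
ov("pics/scene0.png","pics/o3.png",p,350,185,120,90,6)
E
```

```text
(no output)
```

View pics/o1.png

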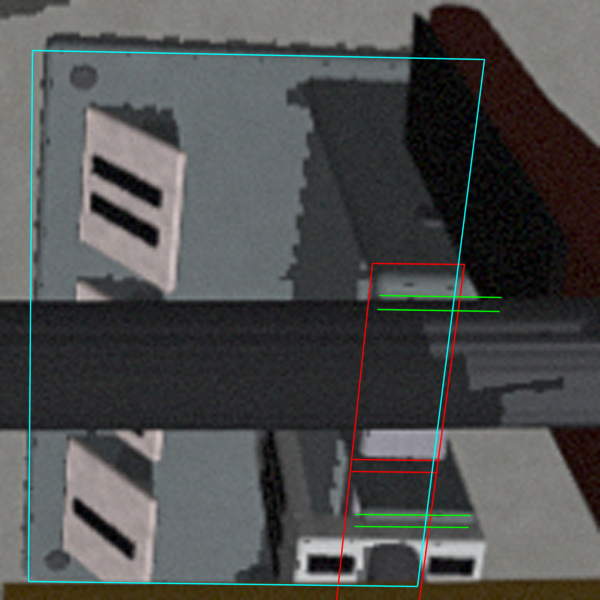

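View pics/o2.png

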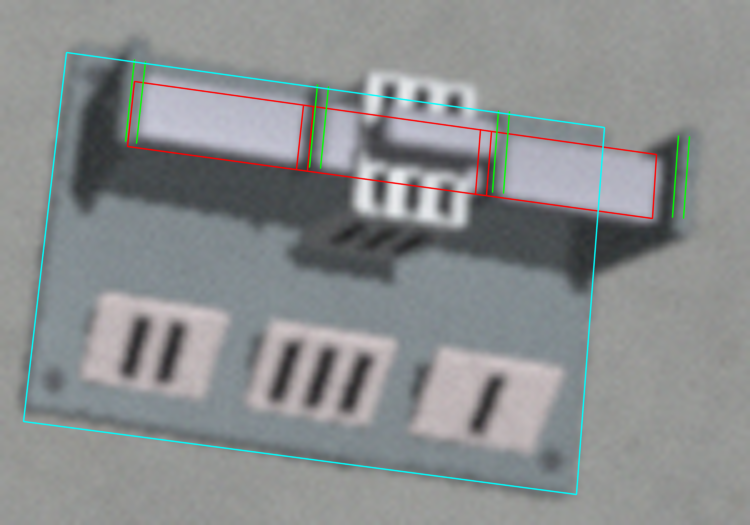

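View pics/o3.png

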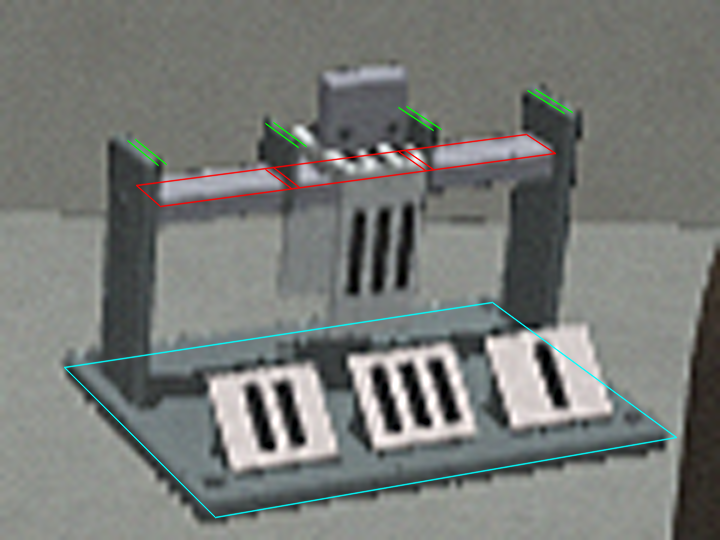

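```bash
python3 go.py 0.5365 -0.148 0.325 -9
```

```text
t 6.05 ee [ 0.5172 -0.083   0.3222] yaw -9.13 F [ 0.6  0.8 -1.9] open 0.157 j [ 31.  16. -33. 102.   9.  65. -14.]
shift [-0.024 -0.509  0.245] turn [-0.001 -0.002 -0.   ]
```

Call:
arm_command --deltas '[[[0, -0.15, 0.08], [0, 0, 0]], [[0, -0.35, 0.18], [0, 0, 0]], [[-0.02, -0.51, 0.245], [0, -0.002, 0]], [[-0.02, -0.51, 0.245], [0, -0.002, 0]], [[-0.02, -0.51, 0.245], [0, -0.002, 0]]]'

```text
t: 6.68
ee_pos: [0.5364, -0.1471, 0.3245]
tcp_rot: [[0.0, 0.158, 0.987], [0.001, 0.987, -0.158], [-1.0, 0.001, 0.0]]
ft_force: [-0.2, -0.0, -2.3]
opening: 0.161
```

```bash
python3 go.py 0.5365 -0.148 0.21 -9; python3 - <<'E'
from h import *
ims=[]
for n,x,y in(("scene",340,130),("top",350,160)):
    snap(n,f"pics/{n}1.png");t=cv2.imread(f"pics/{n}1.png")[y:y+150,x:x+150]
    ims.append(cv2.resize(t,None,fx=2.6667,fy=2.6667*1.5,interpolation=cv2.INTER_CUBIC) if 0 else cv2.resize(t,(400,400),interpolation=cv2.INTER_CUBIC))
snap("wrist","pics/w4.png")
cv2.imwrite("pics/st1.png",np.hstack(ims))
E
```

```text
t 6.675 ee [ 0.5364 -0.1471  0.3245] yaw -9.08 F [-0.2 -0.  -2.3] open 0.161 j [ 35.  19. -31.  98.  10.  66.  -8.]
shift [ 0.954 -0.009  0.002] turn [-0.001  0.    -0.001]
```

View pics/st1.png

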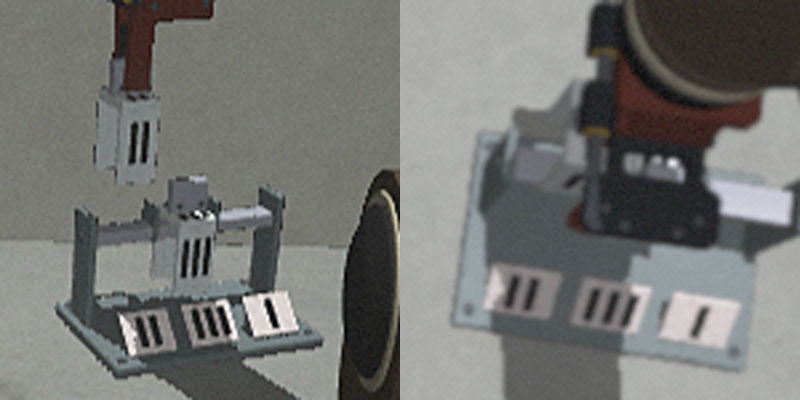

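View pics/w4.png

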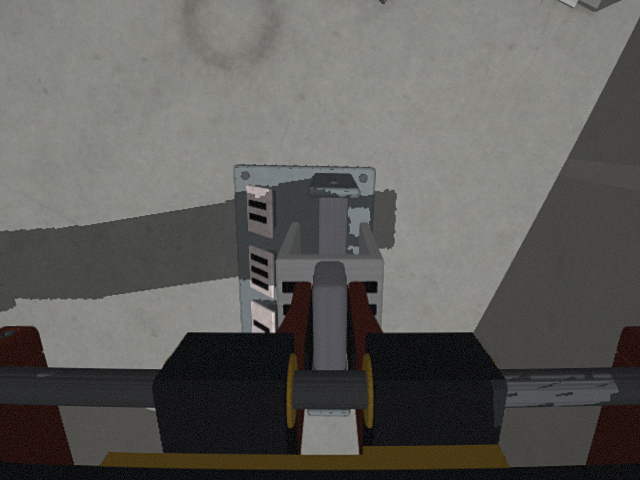

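```bash
python3 - <<'E'
from h import *
t=cv2.imread("pics/w4.png")
cv2.imwrite("pics/w4c.png",cv2.resize(t[155:275,225:395],None,fx=4.5,fy=4.5,interpolation=cv2.INTER_CUBIC))
E
```

```text
(no output)
```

View pics/w4c.png

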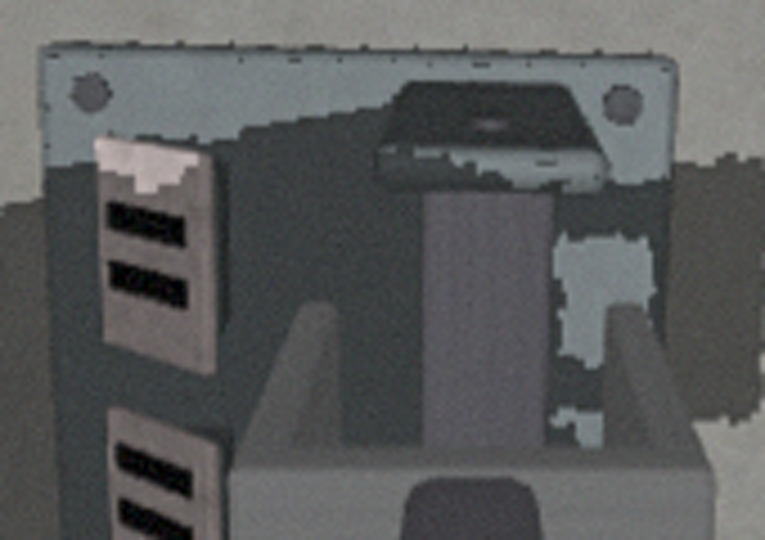

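```bash
python3 - <<'E'
from fit import *
W="pics/w4.png";a=c(225,155,4.5)
P=lambda u,v,z:pt(W,*a(u,v),z)
l0,l1,r0,r1=P(425,200,.105),P(424,440,.105),P(554,200,.105),P(546,440,.105)
print("rail",l0,l1,r0,r1,"w",np.linalg.norm(l0-r0),np.linalg.norm(l1-r1))
print("yaw",[np.degrees(np.arctan2(-(p-q)[0],(p-q)[1])) for p,q in((l0,l1),(r0,r1))])
q=P(375,187,.125);r=P(608,191,.125);print("cheek",q,r,np.linalg.norm(q-r),np.degrees(np.arctan2((r-q)[1],(r-q)[0])))
b0,b1=P(40,45,.006),P(678,58,.006);print("base",b0,b1,np.linalg.norm(b0-b1),np.degrees(np.arctan2((b1-b0)[1],(b1-b0)[0])))
m=(q+r)/2; th=np.radians(-9.5)
for th in (-8.5,-9.5,-10.5):
    t=np.radians(th); print(th,"bay from cheek",m+31/1000*np.array([np.sin(t),-np.cos(t),0]), "from rail mid", (l0+r0)/2,(l1+r1)/2)
E
python3 go.py 0.5365 -0.148 0.21 -9
```

```text
rail [ 0.5316869  -0.11871683  0.105     ] [ 0.52400595 -0.16352593  0.105     ] [ 0.55470361 -0.1223838   0.105     ] [ 0.5466654  -0.16714044  0.105     ] w 0.023306991395478534 0.022945921030977017
yaw [np.float64(-9.726819891561567), np.float64(-10.181677969296448)]
cheek [ 0.52480099 -0.11201986  0.125     ] [ 0.56345554 -0.11886382  0.125     ] 0.03925575095271076 -10.040425009624935
base [ 0.44324972 -0.08401112  0.006     ] [ 0.59057835 -0.11069913  0.006     ] 0.1497263264240624 -10.267568509583823
-8.5 bay from cheek [ 0.53954617 -0.14610133  0.125     ] from rail mid [ 0.54319526 -0.12055031  0.105     ] [ 0.53533567 -0.16533318  0.105     ]
-9.5 bay from cheek [ 0.53901179 -0.14601669  0.125     ] from rail mid [ 0.54319526 -0.12055031  0.105     ] [ 0.53533567 -0.16533318  0.105     ]
-10.5 bay from cheek [ 0.53847896 -0.14592274  0.125     ] from rail mid [ 0.54319526 -0.12055031  0.105     ] [ 0.53533567 -0.16533318  0.105     ]
t 6.825 ee [ 0.5364 -0.147   0.3246] yaw -9.04 F [ 0.6  0.1 -2.3] open 0.154 j [ 35.  19. -31.  98.  10.  66.  -8.]
shift [ 0.955 -0.009  0.001] turn [-0.  0. -0.]
```

```bash
python3 - <<'E'
from fit import *
W="pics/w4.png";a=c(225,155,4.5)
z=.3246-.0855
A,B=pt(W,*a(231,472),z),pt(W,*a(713,472),z);m=(A+B)/2
t=np.radians(-9.04);print(A,B,np.linalg.norm(A-B),"centre",m+.02*np.array([np.sin(t),-np.cos(t),0]))
E
python3 go.py 0.5385 -0.1465 0.21 -10
```

```text
[ 0.51389141 -0.12253183  0.2391    ] [ 0.56402086 -0.13052799  0.2391    ] 0.050763177364337504 centre [ 0.53581365 -0.14628149  0.2391    ]
t 6.825 ee [ 0.5364 -0.147   0.3246] yaw -9.04 F [ 0.6  0.1 -2.3] open 0.154 j [ 35.  19. -31.  98.  10.  66.  -8.]
shift [0.955 0.006 0.016] turn [ 0.008  0.    -0.   ]
```

Call:
arm_command --deltas '[[[0.1, 0.006, 0.02], [0.008, 0, 0]], [[0.3, 0.006, 0.02], [0.008, 0, 0]], [[0.5, 0.006, 0.02], [0.008, 0, 0]], [[0.7, 0.006, 0.02], [0.008, 0, 0]], [[0.85, 0.006, 0.02], [0.008, 0, 0]], [[0.94, 0.006, 0.02], [0.008, 0, 0]], [[0.95, 0.006, 0.02], [0.008, 0, 0]], [[0.95, 0.006, 0.02], [0.008, 0, 0]]]'

```text
t: 7.82
ee_pos: [0.5394, -0.1465, 0.2112]
tcp_rot: [[0.002, 0.174, 0.985], [0.001, 0.985, -0.174], [-1.0, 0.001, 0.001]]
ft_force: [0.6, 1.0, -3.2]
opening: 0.158
```

```bash
python3 go.py 0.539 -0.1465 0.2005 -10; python3 - <<'E'
from h import *
snap("wrist","pics/w5.png");snap("scene","pics/scene2.png")
f=lambda n,y,x:cv2.resize(cv2.imread(n)[y:y+110,x:x+110],(400,400),interpolation=cv2.INTER_CUBIC)
cv2.imwrite("pics/st2.png",np.hstack([f("pics/w5.png",170,275),f("pics/scene2.png",160,355)]))
E
```

```text
t 7.825 ee [ 0.5394 -0.1465  0.2112] yaw -10.0 F [ 0.6  1.  -3.2] open 0.158 j [ 32.  26. -29. 105.  15.  53. -13.]
shift [ 0.089 -0.    -0.004] turn [-0.     0.001 -0.   ]
```

View pics/st2.png

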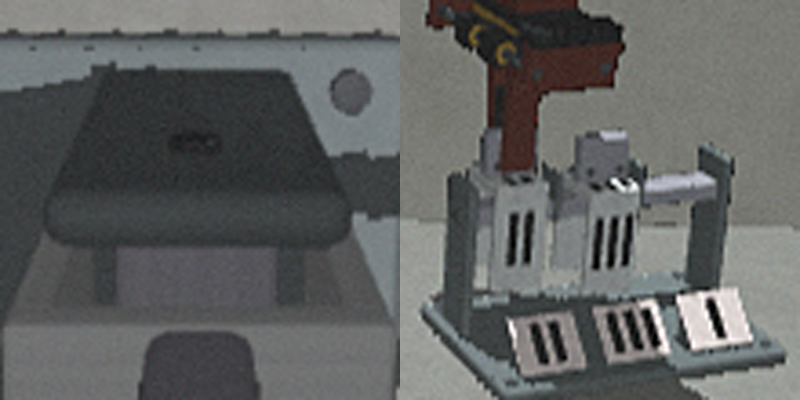

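Call:
arm_command --deltas '[[[0.025, 0, 0], [0, 0.001, 0]], [[0.05, 0, 0], [0, 0.001, 0]], [[0.07, 0, 0], [0, 0.001, 0]], [[0.08, 0, 0], [0, 0.001, 0]], [[0.085, 0, 0], [0, 0.001, 0]], [[0.085, 0, 0], [0, 0.001, 0]]]'

```text
t: 8.68
ee_pos: [0.5394, -0.1467, 0.2012]
tcp_rot: [[-0.0, 0.174, 0.985], [0.001, 0.985, -0.174], [-1.0, 0.001, -0.0]]
ft_force: [0.4, 0.1, -0.6]
opening: 0.163
```

```bash
python3 go.py 0.539 -0.1465 0.2 -10
```

```text
t 8.675 ee [ 0.5394 -0.1467  0.2012] yaw -10.01 F [ 0.4  0.1 -0.6] open 0.163 j [ 32.  26. -29. 105.  16.  52. -14.]
shift [ 0.01   0.001 -0.004] turn [-0. -0. -0.]
```

Call:
arm_command --deltas '[[[0.005, 0, 0], [0, 0, 0]], [[0.01, 0, 0], [0, 0, 0]], [[0.01, 0, 0], [0, 0, 0]]]'

```text
t: 9.05
ee_pos: [0.5395, -0.1466, 0.2005]
tcp_rot: [[0.0, 0.174, 0.985], [0.001, 0.985, -0.174], [-1.0, 0.001, 0.0]]
ft_force: [-1.5, 1.4, 4.7]
opening: 0.154
```

```bash
python3 go.py 0.539 -0.1465 0.2 -10
```

```text
t 9.05 ee [ 0.5395 -0.1466  0.2005] yaw -10.01 F [-1.5  1.4  4.7] open 0.154 j [ 32.  26. -29. 105.  16.  52. -14.]
shift [ 0.004  0.    -0.004] turn [-0.  0. -0.]
```

Call:
arm_command --deltas '[[[0, 0, 0], [0, 0, 0]], [[0, 0, 0], [0, 0, 0]], [[0, 0, 0], [0, 0, 0]], [[0, 0, 0], [0, 0, 0]], [[0, 0, 0], [0, 0, 0]], [[0, 0, 0], [0, 0, 0]], [[0, 0, 0], [0, 0, 0]]]' --grip 0.8

```text
t: 9.93
ee_pos: [0.5395, -0.1466, 0.2005]
tcp_rot: [[0.0, 0.174, 0.985], [0.001, 0.985, -0.174], [-1.0, 0.001, 0.0]]
ft_force: [0.8, 0.0, -1.2]
opening: 0.797
```

Call:
arm_command --deltas '[[[-0.1, 0, 0], [0, 0, 0]], [[-0.3, 0, 0], [0, 0, 0]], [[-0.55, 0, 0], [0, 0, 0]], [[-0.8, 0, 0], [0, 0, 0]], [[-1, 0, 0], [0, 0, 0]], [[-1, 0, 0], [0, 0, 0]]]'

```text
t: 10.68
ee_pos: [0.5403, -0.1466, 0.3231]
tcp_rot: [[0.004, 0.174, 0.985], [-0.001, 0.985, -0.174], [-1.0, -0.0, 0.004]]
ft_force: [-0.2, 0.5, -0.7]
opening: 0.802
```

```bash
python3 go.py 0.539 -0.1465 0.32 -10; python3 - <<'E'
from h import *
snap("wrist","pics/w6.png");snap("scene","pics/scene3.png")
f=lambda n,y,x,s:cv2.resize(cv2.imread(n)[y:y+s,x:x+s],(400,400),interpolation=cv2.INTER_CUBIC)
cv2.imwrite("pics/st3.png",np.hstack([f("pics/w6.png",150,210,240),f("pics/scene3.png",160,355,110)]))
E
```

```text
t 10.675 ee [ 0.5403 -0.1466  0.3231] yaw -10.0 F [-0.2  0.5 -0.7] open 0.802 j [ 34.  19. -31.  98.  11.  66.  -9.]
shift [ 0.026 -0.001 -0.011] turn [-0.     0.002  0.   ]
```

View pics/st3.png

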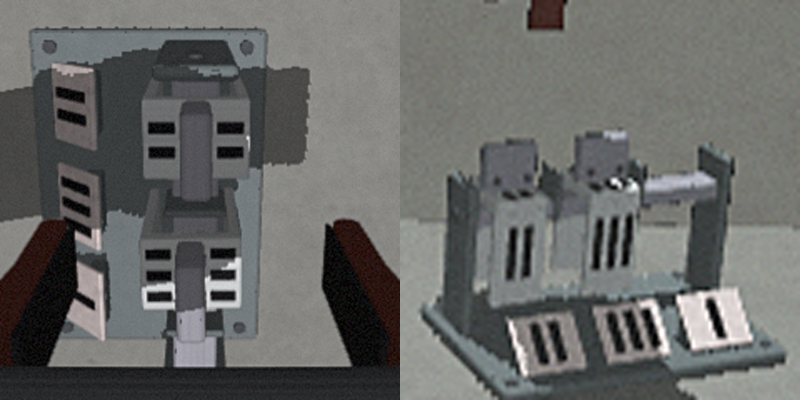

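```bash
python3 - <<'E'
from fit import *
W="pics/w6.png";a=c(210,150,400/240)
m=np.mean([pt(W,*a(*q),.115) for q in((142,95),(248,95),(247,178),(142,179))],0)
k=(pt(W,*a(154,76),.125)+pt(W,*a(240,77),.125))/2
t=np.radians(-10);ex=np.array([np.cos(t),np.sin(t),0]);ey=np.array([-np.sin(t),np.cos(t),0])
bay=k-.031*ey;print(m,bay,"dx",(m-bay)@ex,"dy",(m-bay)@ey)
ctrl.sign_off()
E
```

```text
[ 0.5385607  -0.14436103  0.115     ] [ 0.53968813 -0.1444657   0.125     ] dx -0.0011284835329450872 dy -9.270361667044313e-05
the job is handed in; nothing more can be done
```

I hung the two-bar gauge astride the rail in the two-bar bay, let go of it and handed the job in at about 10.7 s; no verdict was reported.

- **Placing:** I gripped the gauge by its rib, carried it over the rack and lowered it until the wrist read 4.7 N of upward force. I then opened the fingers and raised the gripper about 120 mm clear.
- **Position check:** the last wrist picture put the gauge about 1 mm off the bay's centre across the rail and 0.1 mm along it. It looked flat and square between the end cheek and the divider.
- **Other gauges:** the three-bar gauge looked undisturbed in its bay, by eye only. I didn't look at the one-bar gauge again, but the arm never went near it.
- **Disagreement:** my first estimate of the rack from the fixed cameras gave its yaw as about -8.7°, with a position spread of up to about 4 mm. The close wrist view gave -10°, and I used that for the placing.

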